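Bring a loose profile upright square with an assembly square and hold it

ROBOT

A 6-joint arm with a two-finger parallel gripper is mounted at the origin on the work surface. World frame = base frame: x ahead of the robot, y to its left, z up, the work surface at z = 0. Lengths are in m, angles in rad, forces in N, time in s.
With the tool pointing down it reaches from about 0.35 to 0.875 m from the base axis. Payload 15.5 kg.
Tool frame: the origin (TCP) lies at the centre of the arm's flange, where the gripper is bolted on; the fingertips stand 173 mm ahead of it and the grasp point (between the pads) lies 155 mm ahead of it; z points along the fingers, y is the direction in which the jaws open and shut (so a half turn about z gives the same grasp; the last joint's range is limited). The gripper opens to 85 mm and grips with 20 to 120 N. Pads are 22 mm wide; open, the fingers measure 114 mm over their backs; the gripper's body (76 mm by 85 mm) begins 54 mm behind the grasp point. The pads swing forward as they close: fully open they stand 13 mm farther back than shut.
Start: joints at [-1.304, 0.494, 1.345, -0, 1.302, -0.096], TCP at [0.221, -0.585, 0.405] pointing down, gripper open.
Joint ranges: [-2.91, 2.91], [-0.82, 2.16], [0.22, 2.67], [-1.22, 4.37], [0.12, 2.79], [-3.08, 3.08]. Speed limits (rad/s): [1.89, 1.89, 2.57, 3.01, 3.01, 3.01].

INTERFACE

Orientations are given as a 3x3 rotation matrix whose columns are the frame's x, y, z axes.
In Python, from cell import status, capture, bot, spotter gives the robot as it stands.
- The arm moves only by the tool play_rows, never from a script. Its argument "commands" is text: rows parted by semicolons, each of 7 numbers parted by spaces: the finger opening in cm, from 0 to 8.54, then the shift along the tool's x, y, z in cm, then the turn, a rotation vector about the tool's x, y, z in units of 5 degrees (1.0 is 5 degrees). A call has 1 to 8 rows; each row is the pose to reach, as a shift and turn from the pose commanded when the call began, along the tool's axes at that moment; what a row does not reach only later rows make up. A row lasts 1/8 s, in which the tool goes at most 62.5 mm and 10.7 degrees, less where a joint would pass 70% of its speed; a pose out of reach is approached as far as the arm can. A call with a gripper value outside its range is refused whole. The fingers move at their own pace and stop on an object; "squeeze" is the grip in N (left out, the last holds). Time passes only in rows, so rows that repeat a pose let the fingers close. It gives the time, the measured TCP pose, the force and the opening at its end, in the units of the state.
- status.get_state(): the state, without advancing time (a new reading comes with each control period).
- capture(name): name is "scene" or "top" or "wrist"; returns a dict with "image" (420x560x3 uint8, red, green, blue), "range_z" (420x560 float32, m along the optical axis (not along the pixel's ray), 0 where there is no reading), "K" (3x3 intrinsics, pixels), "eye" and "orientation" of the camera in the world. Camera axes: x right, y up, looking along -z (the intrinsics and any distortion apply to the point x, -y, -z); pixel columns grow to the right and rows downward; lengths in m; the calibration is good to about 2 mm. A picture is of the moment at which its call begins.
- bot.sign_off(): hands the job in, once; it reports no verdict.
Trained networks look in the newest picture that a camera, given by its name, has taken for a name from the list of things; names that differ only in an ending like _2 or _b are one class to them, and where a whole thing is asked for, a point or a joint stands for the part that bears it (a point fixed in the world has none). Each returns a list of dicts, best first, with "score" (0 to 1); they miss things now and then, are a little off and sometimes report something else, mostly with a low value. They report only what shows in the picture. A call takes as long as a camera call. They do not tell look-alikes from the thing itself.
- spotter.search_frame(camera, target): "position" ([column, row] in pixels, amid what is visible of it).
- spotter.outline_of(camera, target): "mask" (420x560 bool, what is visible of it) and "position" ([column, row] in pixels, amid what is visible of it).
- spotter.spot_point(camera, target): "position" ([column, row] in pixels: a listed point, or the origin of a listed thing).
The state is a dict: "time": time; "joint_positions": joint angles; "joint_velocities": joint speeds; "tau": joint torques, N m; "ee_pos": TCP position; "ee_rot": TCP orientation; "ft_force": force on the tool from outside, world axes, zero at the start; "ft_torque": the same for the moment, N m; "finger_gap": opening from 0.0 (shut) to 1.0 (fully open).
Only numpy, scipy, OpenCV 4.12 (cv2) and the standard library are available. Lean on these libraries where they do the work, as an engineer would, in place of code of your own. Each camera call takes 0.05 s, during which the arm holds its last target.

TASK

The upright of this aluminium profile frame is only loosely bracketed and leans in over the bottom rail. Pick up the L-shaped assembly square, stand it on top of the rail clear of the upright, then slide it along the rail into the corner, pushing the upright back to vertical, until the square's foot sits flat on the rail and its back edge lies flat against the upright. Finish while still gripping the square and pressing it firmly into the corner, ready for the screws to be tightened, and leave the other things on the bench where they are.

Things in the scene. Friction and masses are not known exactly. Their poses are not given: they have to be found in the camera images.
- square: Loose dark grey L-shaped square, about 0.4 kg, standing on its foot. Legs 150 long, 30 wide, 18 thick (mm), 3 holes each. Origin at the outer corner (heel; a 6 mm notch there), mid-thickness, underside. Foot runs 150 along own -y, from z 0 to 30; upright leg rises 150 along +z, y -30 to 0, flat back edge at y = 0 facing +y. x: across the thickness. Grip the foot across it, 80 to 100 from heel.
- rail: Fixed bottom rail: aluminium profile 40 wide, 40 high (mm), y -270 to 85 of its frame, top face at z 40. Origin on the bench, mid-width, below the corner where the upright's inner face meets the rail top. Corner bracket behind the upright, y 41 to 77. Square home: origin at (0, 0, 40), axes parallel to the rail's. Hold-down angles, 30 high, reach x +-46 at y -258 to -222.
- upright: Aluminium profile 40 x 40, 203 mm tall, on the rail. Origin: middle of its inner face's bottom edge, on the rail top; z runs up the inner face, profile from y 0 to 40. Rocks only about this edge (own x): starts leaning 0.05 to 0.09 rad towards the rail's -y side, stays where pushed, takes 2 to 3 N at 150 mm height to move, and stops dead at vertical, its end flat on the rail.
- iron_stand: A bystander: empty soldering iron stand, round dark base 84 mm across and a wire coil holder, about 150 mm high; origin under the base's centre.
- solder_spool: A bystander: metal-grey spool of solder, 60 mm diameter, 42 mm high, upright; origin under its centre.
- spare_bracket: A bystander: a spare aluminium corner bracket, 36 x 36 x 36 mm; origin under its middle.
- hex_driver: A bystander: hex driver lying on the bench, black handle 90 mm long and 18 mm thick, thin blade 100 mm along its +x; origin under the middle of the handle.
Mind the look-alikes: they are no part of the job. Of the things shaped like the square, the grey one is meant.

How it is judged:
By the outcome, as a careful person would: the job done as asked, in the order asked, and still so for the second after the job is handed in, while the arm keeps its last pose, push and grip.
It also fails if it takes over 58 s, if anything falls off the work surface, if the arm or the gripper's body presses on something with over 40 N, if the wrist force passes 120 N, or if a joint passes its speed limit or range.

## Working session

There is one attempt and no reset: what is moved stays moved. The work goes in short steps, Python scripts to look and compute and a tool call to move; the robot and the scene stay as the last step left them, time stands still between calls to the robot, and variables do not carry over. Pictures are saved under pics/ and viewed, and the job is handed in when it is done.

Besides the shell and the picture viewer there is one more tool, called after "Emit:" in YAML: its name, and indented under it one key for each argument. play_rows: Moves the arm, as the interface text tells. Its arguments: {"type":"object","properties":{"commands":{"type":"string"},"squeeze":{"type":"number"}},"required":["commands"]}

```bash
ls; mkdir -p pics; cat > h.py <<'E'
import numpy as np, cv2
from cell import status, capture, bot, spotter
def save(c,n,s=1.0,crop=None):
    im=c["image"][:,:,::-1]
    if crop: im=im[crop[1]:crop[3],crop[0]:crop[2]]
    im=cv2.resize(im,None,fx=s,fy=s,interpolation=cv2.INTER_CUBIC); cv2.imwrite("pics/"+n,im)
def cloud(c):
    z=c["range_z"];K=c["K"];h,w=z.shape
    u,v=np.meshgrid(np.arange(w),np.arange(h))
    p=np.stack([(u-K[0,2])/K[0,0]*z,-(v-K[1,2])/K[1,1]*z,-z],-1)
    P=p@np.array(c["orientation"]).T+np.array(c["eye"]); P[z==0]=np.nan
    return P
E
python3 - <<'E'
from h import *
s=status.get_state(); print({k:np.round(v,3).tolist() for k,v in s.items()})
import pickle
D={}
for n in ["scene","top","wrist"]:
    c=capture(n); D[n]=c; save(c,n+"0.png",1.4); print(n,c["K"],c["eye"],c.keys())
    for t in ["square","rail","upright","iron_stand","solder_spool","spare_bracket","hex_driver"]:
        print(t,[(np.round(r["position"]).tolist(),round(r["score"],2)) for r in spotter.search_frame(n,t)][:4])
pickle.dump(D,open("d0.pkl","wb"))
E
```

```text
pics
{'time': 0.0, 'joint_positions': [-1.304, 0.494, 1.346, 0.0, 1.302, -0.096], 'joint_velocities': [0.0, -0.0, 0.0, -0.001, -0.0, 0.002], 'tau': [-0.002, -88.218, -38.388, -0.0, 0.01, 0.0], 'ee_pos': [0.221, -0.584, 0.404], 'ee_rot': [[0.935, 0.354, -0.0], [0.354, -0.935, 0.001], [0.0, -0.001, -1.0]], 'ft_force': [-0.046, -0.061, 0.334], 'ft_torque': [-0.048, -0.012, 0.03], 'finger_gap': 1.0}
scene [[439.4428148    0.         274.64029606]
 [  0.         439.4428148  209.85248705]
 [  0.           0.           1.        ]] [1.18588306 0.41400168 0.87670635] dict_keys(['image', 'range_z', 'K', 'eye', 'orientation'])
square [([132.0, 184.0], 0.92), ([276.0, 161.0], 0.85), ([201.0, 127.0], 0.64), ([202.0, 170.0], 0.56)]
rail [([332.0, 255.0], 0.82)]
upright [([379.0, 240.0], 0.72)]
iron_stand [([195.0, 277.0], 0.55)]
solder_spool [([170.0, 230.0], 0.82)]
spare_bracket [([444.0, 252.0], 0.69)]
hex_driver [([320.0, 335.0], 0.86)]
top [[532.3706166    0.         282.30124338]
 [  0.         532.3706166  207.33261654]
 [  0.           0.           1.        ]] [ 0.4398255  -0.0190414   1.59930254] dict_keys(['image', 'range_z', 'K', 'eye', 'orientation'])
square [([336.0, 267.0], 0.72), ([409.0, 263.0], 0.71), ([400.0, 163.0], 0.67), ([374.0, 214.0], 0.62)]
rail [([235.0, 206.0], 0.92)]
upright [([173.0, 205.0], 0.7)]
iron_stand [([296.0, 132.0], 0.88)]
solder_spool [([346.0, 145.0], 0.66)]
spare_bracket [([145.0, 271.0], 0.68)]
hex_driver [([188.0, 151.0], 0.61)]
wrist [[291.84583266   0.         277.03385871]
 [  0.         291.84583266 208.88142698]
 [  0.           0.           1.        ]] [ 0.28438801 -0.55982033  0.37495407] dict_keys(['image', 'range_z', 'K', 'eye', 'orientation'])
square [([228.0, 2.0], 0.43)]
rail []
upright []
iron_stand []
solder_spool []
spare_bracket []
hex_driver []
```

View pics/scene0.png

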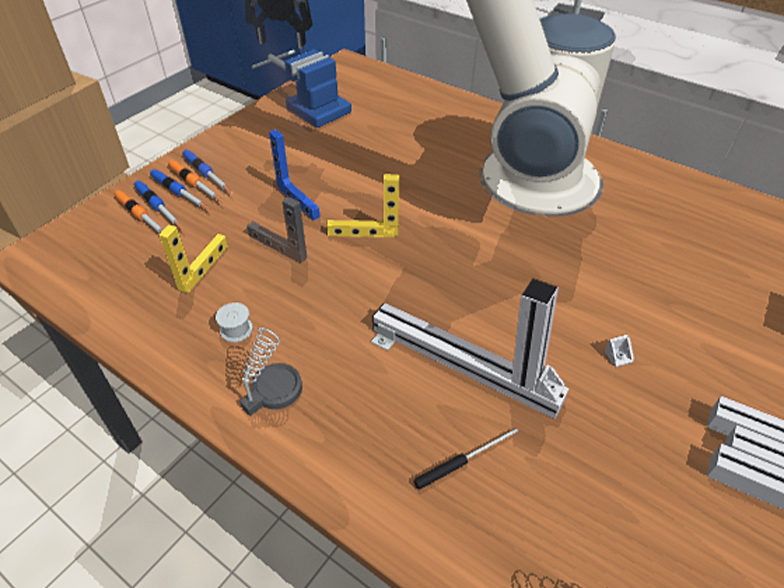

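View pics/top0.png

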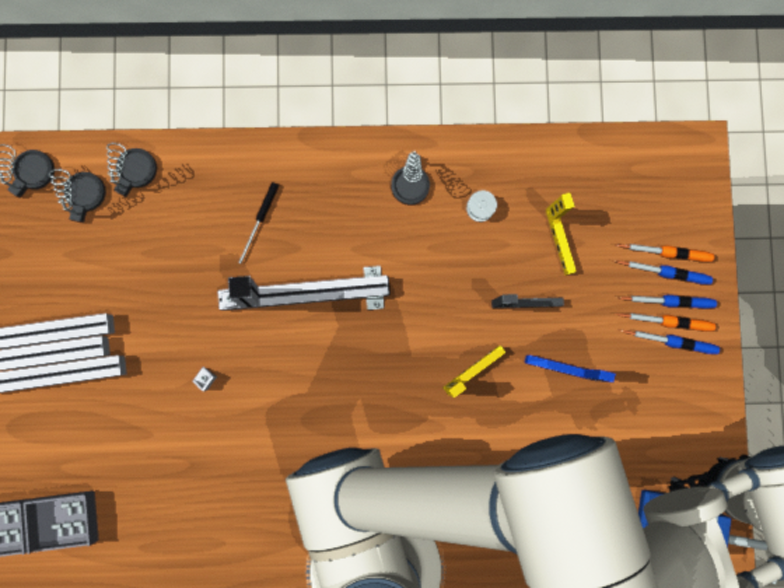

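The square-shaped things in the scene view are yellow (132,184), yellow (276,161), blue (201,127) and dark grey (202,170, or 374,214 in top). I choose the grey one. Next I check it in a crop and measure.

```bash
cat > m.py <<'E'
from h import *
import pickle
D=pickle.load(open("d0.pkl","rb"))
capture("top"); 
save(D["top"],"crop_sq.png",6,(330,195,420,235)); save(D["scene"],"crop_sq2.png",5,(165,130,235,195)); save(D["top"],"crop_rail.png",4,(145,180,290,230))
P=cloud(D["top"]); S=cloud(D["scene"])
for n,C,box in [("top",P,(345,200,410,228)),("scene",S,(172,138,222,190))]:
    im=D[n]["image"].astype(int); x0,y0,x1,y1=box
    q=C[y0:y1,x0:x1].reshape(-1,3); col=im[y0:y1,x0:x1].reshape(-1,3)
    k=(q[:,2]>0.008)&(np.ptp(col,axis=1)<25); q=q[k]
    print(n,len(q),np.nanpercentile(q,[1,50,99],axis=0).round(4).tolist())
    for lo,hi in [(0.02,0.034),(0.06,0.145),(0.145,0.16)]:
        r=q[(q[:,2]>lo)&(q[:,2]<hi)]
        if len(r)>4:
            (c,sz,a)=cv2.minAreaRect((r[:,:2]*1000).astype(np.float32)); print(lo,hi,len(r),np.round(c,1),np.round(sz,1),round(a,2),r.min(0).round(4),r.max(0).round(4))
# rail
q=P[180:230,145:290].reshape(-1,3)
r=q[(q[:,2]>0.034)&(q[:,2]<0.046)]
print("rail top",len(r),np.median(r[:,2]))
c,sz,a=cv2.minAreaRect((r[:,:2]*1000).astype(np.float32)); print(c,sz,a, cv2.fitLine((r[:,:2]*1000).astype(np.float32),cv2.DIST_HUBER,0,.01,.01).ravel())
r=q[q[:,2]>0.22]; print("upr top",len(r),r.mean(0),r.min(0),r.max(0))
c,sz,a=cv2.minAreaRect((r[:,:2]*1000).astype(np.float32)); print(c,sz,a)
q=S[190:300,255:410].reshape(-1,3)
r=q[(q[:,2]>0.034)&(q[:,2]<0.046)]
print("scene rail top",len(r),np.median(r[:,2]))
c,sz,a=cv2.minAreaRect((r[:,:2]*1000).astype(np.float32)); print(c,sz,a, cv2.fitLine((r[:,:2]*1000).astype(np.float32),cv2.DIST_HUBER,0,.01,.01).ravel())
r=q[q[:,2]>0.22]; print("upr top",len(r),r.mean(0),r.min(0),r.max(0))
E
python3 m.py
```

```text
top 349 [[0.541, -0.4068, 0.023], [0.549, -0.3229, 0.0333], [0.5592, -0.2591, 0.156]]
0.02 0.034 179 [ 550.7 -334. ] [ 18.  149.4] 0.77 [ 0.5415 -0.4087  0.0216] [ 0.5596 -0.2593  0.034 ]
0.06 0.145 49 [ 548.6 -273.1] [30.  16.3] 86.73 [ 0.5406 -0.2877  0.0612] [ 0.5575 -0.2586  0.1445]
0.145 0.16 66 [ 549.3 -274. ] [30.8 14.4] 88.89 [ 0.5419 -0.2895  0.1455] [ 0.5568 -0.2585  0.1593]
scene 779 [[0.4309, -0.4052, 0.0088], [0.5556, -0.2781, 0.0422], [0.5594, -0.2568, 0.1515]]
0.02 0.034 238 [ 503.2 -323.8] [150.1 136.5] 80.47 [ 0.4234 -0.4077  0.02  ] [ 0.5601 -0.2565  0.0339]
0.06 0.145 282 [ 555.3 -269.2] [19.2 33.2] 30.49 [ 0.5393 -0.288   0.0603] [ 0.5595 -0.2559  0.1448]
0.145 0.16 59 [ 550.4 -272.2] [20.2 31. ] 0.41 [ 0.5402 -0.2878  0.1451] [ 0.5605 -0.2567  0.1546]
rail top 1218 0.04054727376974476
(579.438232421875, 137.86508178710938) (46.79206085205078, 357.08294677734375) 4.353311538696289 [ 7.2599098e-02 -9.9736118e-01  5.8259985e+02  1.1012532e+02]
upr top 268 [0.57423658 0.23386335 0.24341607] [0.55323965 0.21384532 0.22027458] [0.59578127 0.25501275 0.25272723]
(575.0225830078125, 234.63638305664062) (40.81550979614258, 40.53351974487305) 4.130249977111816
scene rail top 1772 0.04034054153702771
(579.06591796875, 138.34390258789062) (45.064186096191406, 358.5679016113281) 3.859576940536499 [ 3.8548052e-02 -9.9925673e-01  5.8458124e+02  1.2128761e+02]
upr top 489 [0.5793696  0.23920885 0.23889391] [0.55058428 0.21674208 0.2201298 ] [0.59577894 0.25850593 0.24773261]
```

```bash
python3 - <<'E'
import cv2,numpy as np
a=cv2.imread("pics/crop_sq.png");b=cv2.imread("pics/crop_sq2.png");c=cv2.imread("pics/crop_rail.png")
o=np.zeros((600,800,3),np.uint8);o[:240,:540]=a;o[240:565,:350]=b;o[300:500,350:800]=c[:,:450];cv2.imwrite("pics/m1.png",o)
E
```

```text
(no output)
```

View pics/m1.png

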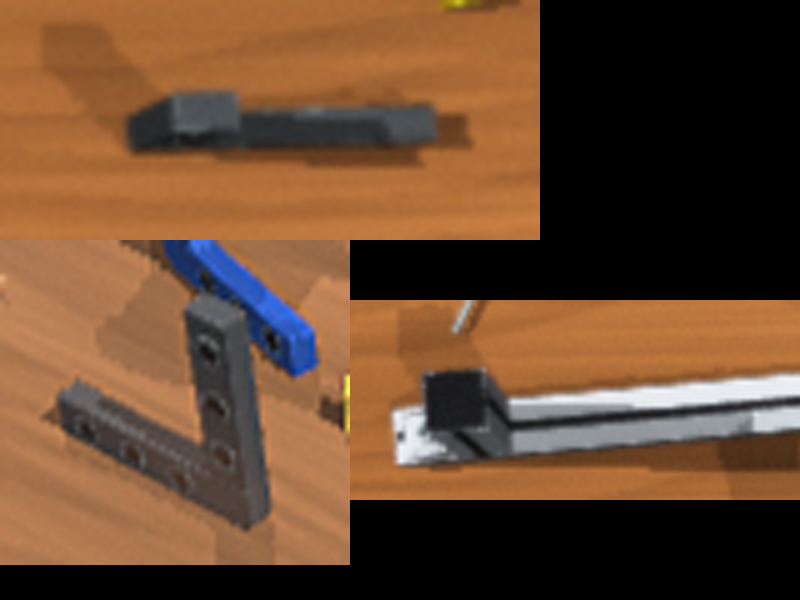

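```bash
cat > m2.py <<'E'
from h import *
import pickle,sys
D=pickle.load(open("d0.pkl","rb"))
def mid(q,ylo,yhi,st,name):
    ys=np.arange(ylo,yhi,st); a=[]
    for y in ys:
        r=q[abs(q[:,1]-y)<st]
        if len(r)>5: a.append((y,np.percentile(r[:,0],2),np.percentile(r[:,0],98)))
    a=np.array(a); m=(a[:,1]+a[:,2])/2
    f=np.polyfit(a[:,0],m,1); print(name,"x=%.4f*y+%.4f"%tuple(f),"yaw deg",-np.degrees(np.arctan(f[0])),"width",np.median(a[:,2]-a[:,1]),"res",np.std(np.polyval(f,a[:,0])-m)); return f
for n in ["top","scene"]:
    P=cloud(D[n]).reshape(-1,3); 
    q=P[(P[:,0]>.53)&(P[:,0]<.63)&(P[:,1]<.33)&(P[:,1]>-.06)&(P[:,2]>.034)&(P[:,2]<.046)]
    print("ends",q[:,1].min(),q[:,1].max())
    mid(q,-.01,.19,.006,n+" rail")
    q=P[(P[:,0]>.52)&(P[:,0]<.58)&(P[:,1]<-.24)&(P[:,1]>-.43)&(P[:,2]>.022)&(P[:,2]<.036)]
    mid(q,-.40,-.30,.006,n+" square")
E
python3 m2.py
```

```text
ends -0.04099888548413975 0.3166073987633837
top rail x=-0.0646*y+0.5904 yaw deg 3.6948489698211424 width 0.03825738361919134 res 0.0005669050468252704
top square x=-0.0227*y+0.5422 yaw deg 1.3012006058817895 width 0.015282964849868685 res 0.0015770589548078882
ends -0.041519045224607753 0.3180855941712555
scene rail x=-0.0666*y+0.5890 yaw deg 3.8114068904729304 width 0.039037050905134596 res 0.0004413953563627614
scene square x=-0.0035*y+0.5486 yaw deg 0.19995885847734057 width 0.01811857132016237 res 0.0005584301625687061
```

```bash
cat >> h.py <<'E'
from scipy.spatial.transform import Rotation as Ro
def pose(g,tilt,yaw):
    "grasp point g world; tilt deg (fingers toward +y), yaw deg -> TCP pos, R"
    t=np.radians(tilt); s,c=np.sin(t),np.cos(t)
    R=np.array([[0,1,0],[c,0,s],[s,0,-c]],float)   # columns x=(0,c,s), y=(1,0,0), z=(0,s,-c)
    R=Ro.from_euler('z',yaw,degrees=True).as_matrix()@R
    return np.array(g)-0.155*R[:,2],R
def rel(p,R,s=None):
    s=s or status.get_state(); R0=np.array(s["ee_rot"]);
    d=R0.T@(p-np.array(s["ee_pos"]))*100; w=Ro.from_matrix(R0.T@R).as_rotvec(degrees=True)/5
    return np.round(np.r_[d,w],2)
def now(tilt=None):
    s=status.get_state();R=np.array(s["ee_rot"]);g=np.array(s["ee_pos"])+.155*R[:,2]
    print("t",s["time"],"grasp",g.round(4),"tilt",np.degrees(np.arctan2(R[2,0],np.hypot(R[0,0],R[1,0]))).round(2),"yaw",np.degrees(np.arctan2(-R[0,0],R[1,0])).round(2),"roll y.z",R[2,1].round(4),"F",np.round(s["ft_force"],1),"gap",round(float(s["finger_gap"]),3),"q",np.round(s["joint_positions"],2))
E
python3 - <<'E'
from h import *
now()
print(rel(*pose([.550,-.353,.16],15,.5)))
E
```

```text
t 1.25 grasp [ 0.2212 -0.5845  0.2497] tilt -0.0 yaw -69.27 roll y.z -0.0 F [0.4 0.8 0.9] gap 0.998 q [-1.3   0.49  1.35 -0.    1.3  -0.1 ]
[ 37.56  -6.25   9.5    1.83   2.62 -13.87]
```

Emit:
play_rows:
  commands: "5.5 5 -0.8 0 0.2 0.3 -1.8; 5.5 10 -1.6 0 0.4 0.6 -3.6; 5.5 15 -2.4 0 0.7 1 -5.4; 5.5 20 -3.2 0 0.9 1.3 -7.2; 5.5 25 -4 0 1.2 1.7 -9; 5.5 30 -5 0 1.4 2 -10.8; 5.5 35 -6 0 1.6 2.4 -12.6; 5.5 37.6 -6.2 1 1.83 2.62 -13.87"
  squeeze: 60

```text
time: 2.25
ee_pos: [0.5529, -0.3919, 0.3952]
ee_rot: [[-0.015, 1.0, -0.002], [0.966, 0.015, 0.259], [0.259, 0.002, -0.966]]
ft_force: [0.1, -1.3, 0.4]
finger_gap: 0.643
```

Emit:
play_rows:
  commands: "5.5 0 0 0 0 0 0; 5.5 0 0 0 0 0 0"

```text
time: 2.5
ee_pos: [0.5505, -0.3938, 0.3947]
ee_rot: [[-0.007, 1.0, -0.002], [0.966, 0.007, 0.259], [0.259, -0.001, -0.966]]
ft_force: [0.5, -0.8, 0.1]
finger_gap: 0.644
```

```bash
python3 - <<'E'
from h import *
now()
c=capture("wrist"); save(c,"w1.png",1.4); save(capture("scene"),"s1.png",1.4)
P=cloud(c).reshape(-1,3)
q=P[(P[:,0]>.50)&(P[:,0]<.60)&(P[:,1]<-.24)&(P[:,1]>-.43)&(P[:,2]>.024)&(P[:,2]<.036)]
a=[]
for y in np.arange(-.405,-.29,.005):
    r=q[abs(q[:,1]-y)<.004]
    if len(r)>8: a.append((y,*np.percentile(r[:,0],[2,98])))
print(np.round(a,4)[::3])
print(rel(*pose([.550,-.353,.024],15,.5)))
E
```

```text
t 2.5 grasp [ 0.5501 -0.3537  0.245 ] tilt 14.99 yaw 0.39 roll y.z -0.0007 F [ 0.5 -0.8  0.1] gap 0.644 q [-0.75  0.62  1.15  0.19  1.56 -0.78]
[[-0.405   0.5425  0.5582]
 [-0.39    0.541   0.5581]
 [-0.375   0.5422  0.558 ]
 [-0.36    0.5422  0.5579]
 [-0.345   0.5407  0.5591]
 [-0.33    0.5419  0.5577]
 [-0.315   0.5406  0.5589]
 [-0.3     0.5417  0.5574]]
[-5.620e+00  2.000e-02  2.142e+01  0.000e+00  0.000e+00 -2.000e-02]
```

View pics/s1.png

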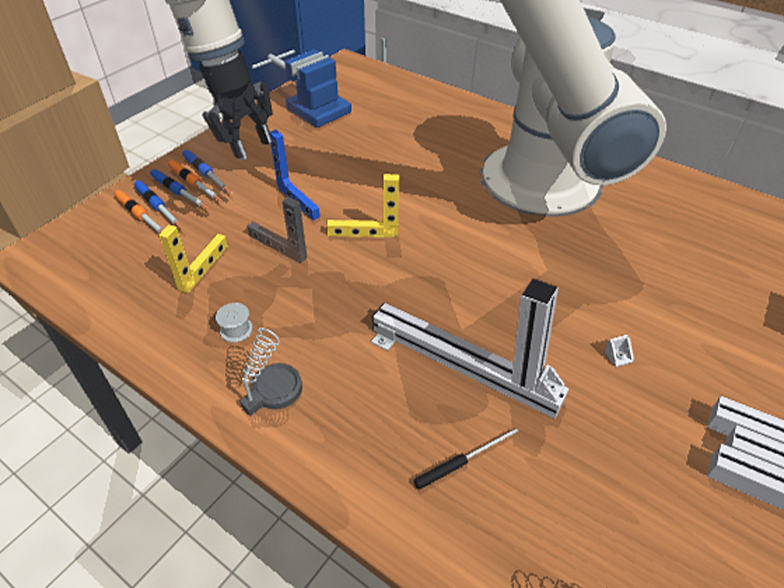

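View pics/w1.png

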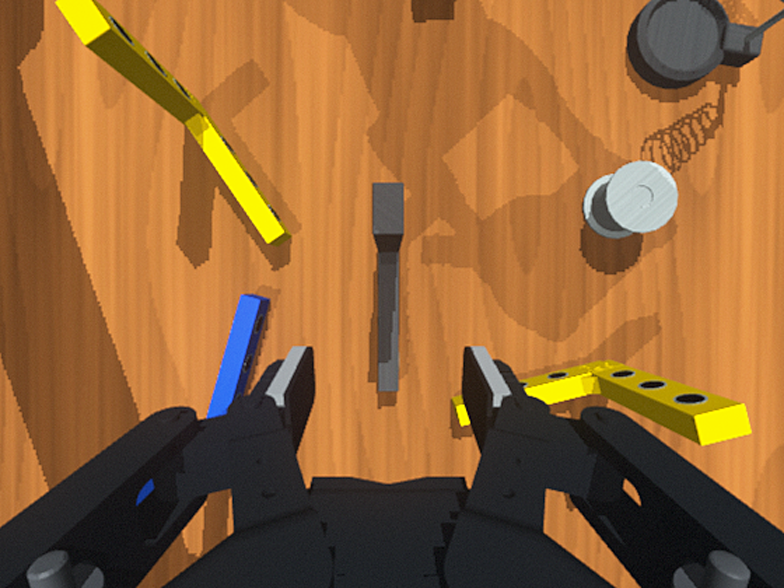

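```bash
python3 - <<'E'
from h import *
import pickle
D=pickle.load(open("d0.pkl","rb"))
for n in ["top","scene"]:
    P=cloud(D[n]); im=D[n]["image"].astype(int)
    r,g,b=im[...,0],im[...,1],im[...,2]
    for nm,m in [("blue",(b>r+60)),("yel",(r>b+100)&(g>b+90))]:
        q=P[m&(abs(P[...,1]+.35)<.12)&(P[...,2]>.01)&(P[...,0]>.3)&(P[...,0]<.75)]
        for lo,hi in ((.01,.2),): print(n,nm,q.min(0).round(3),q.max(0).round(3), "near:",q[(abs(q[:,1]+.353)<.05)][:,0].round(3)[[0,-1]] if (abs(q[:,1]+.353)<.05).any() else None)
E
```

```text
top blue [ 0.386 -0.469  0.012] [ 0.438 -0.327  0.157] near: [0.438 0.404]
top yel [ 0.414 -0.438  0.01 ] [ 0.75  -0.231  0.159] near: [0.75  0.685]
scene blue [ 0.386 -0.469  0.01 ] [ 0.44  -0.325  0.153] near: [0.405 0.437]
scene yel [ 0.408 -0.437  0.01 ] [ 0.75  -0.23   0.153] near: [0.727 0.746]
```

Emit:
play_rows:
  commands: "5.5 -1 0 3.8 0 0 0; 5.5 -2 0 7.6 0 0 0; 5.5 -3 0 11.4 0 0 0; 5.5 -4 0 15.2 0 0 0; 5.5 -5 0 19 0 0 0; 5.5 -5.62 0 21.4 0 0 0; 5.5 -5.62 0 21.4 0 0 0; 5.5 -5.62 0 21.4 0 0 0"

```text
time: 3.6
ee_pos: [0.5509, -0.393, 0.1748]
ee_rot: [[-0.008, 1.0, -0.001], [0.966, 0.008, 0.258], [0.258, 0.001, -0.966]]
ft_force: [0.2, 0.2, 0.2]
finger_gap: 0.644
```

```bash
python3 - <<'E'
from h import *
now()
print(rel(*pose([.550,-.353,.024],15,.2)))
E
```

```text
t 3.6 grasp [ 0.5507 -0.353   0.0251] tilt 14.95 yaw 0.46 roll y.z 0.0009 F [0.2 0.2 0.2] gap 0.644 q [-0.75  0.86  1.32  0.21  1.15 -0.86]
[-0.04 -0.08  0.1  -0.    0.01  0.05]
```

Close gently, then lift.

Emit:
play_rows:
  commands: "1 0 -0.05 0.1 0 0 0; 1 0 -0.05 0.1 0 0 0; 1 0 -0.05 0.1 0 0 0; 1 0 -0.05 0.1 0 0 0; 1 0 -0.05 0.1 0 0 0; 1 0 -0.05 0.1 0 0 0"
  squeeze: 70

```text
time: 4.35
ee_pos: [0.5505, -0.3923, 0.1735]
ee_rot: [[-0.009, 1.0, -0.002], [0.966, 0.009, 0.258], [0.258, 0.001, -0.966]]
ft_force: [-1.9, 0.1, 7.9]
finger_gap: 0.195
```

```bash
python3 - <<'E'
from h import *
now()
c=capture("wrist"); save(c,"w2.png",1.4)
E
```

```text
t 4.35 grasp [ 0.5503 -0.3523  0.0238] tilt 14.96 yaw 0.51 roll y.z 0.0007 F [-1.9  0.1  7.9] gap 0.195 q [-0.75  0.86  1.32  0.21  1.15 -0.86]
```

View pics/w2.png

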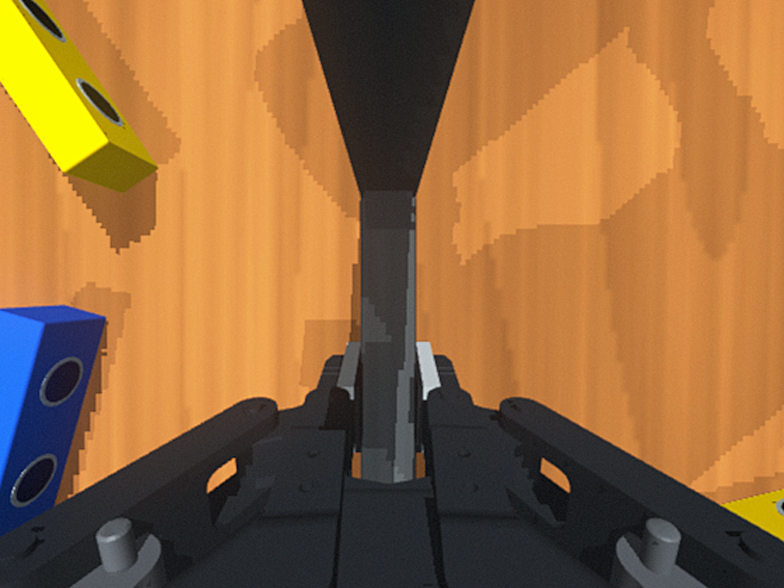

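Emit:
play_rows:
  commands: "1 0.2 0 -0.8 0 0 0; 1 0.4 0 -1.6 0 0 0; 1 0.8 0 -3 0 0 0; 1 1.3 0 -5 0 0 0; 1 1.9 0 -7 0 0 0; 1 2.5 0 -9.4 0 0 0; 1 2.85 0 -10.6 0 0 0; 1 2.85 0 -10.6 0 0 0"

```text
time: 5.4
ee_pos: [0.5505, -0.3921, 0.2834]
ee_rot: [[-0.009, 1.0, -0.001], [0.966, 0.009, 0.258], [0.258, 0.001, -0.966]]
ft_force: [0.6, 0.0, -4.1]
finger_gap: 0.191
```

```bash
python3 - <<'E'
from h import *
now()
save(capture("scene"),"s2.png",1.4)
print(rel(*pose([.5843,.0761,.125],15,3.75)))
E
```

```text
t 5.4 grasp [ 0.5503 -0.3521  0.1336] tilt 14.94 yaw 0.52 roll y.z 0.0011 F [ 0.6  0.  -4.1] gap 0.191 q [-0.75  0.72  1.27  0.19  1.34 -0.82]
[41.11  4.04 11.8   0.17 -0.   -0.63]
```

View pics/s2.png

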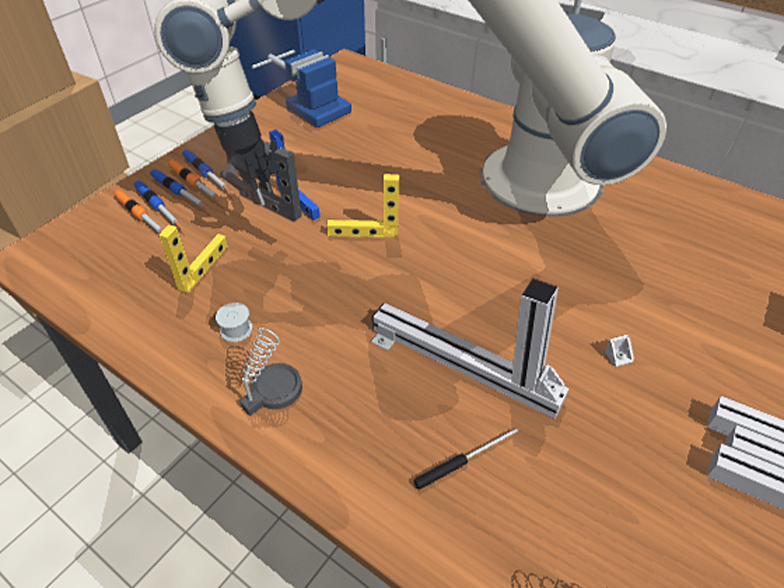

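Emit:
play_rows:
  commands: "1 3 0.3 0.8 0.02 0 -0.08; 1 8 0.8 2.3 0.04 0 -0.16; 1 14 1.4 4 0.06 0 -0.24; 1 20 2 5.7 0.08 0 -0.32; 1 26 2.6 7.4 0.1 0 -0.4; 1 32 3.1 9.1 0.13 0 -0.5; 1 37 3.6 10.6 0.15 0 -0.6; 1 40 3.9 11.5 0.17 0 -0.63"

```text
time: 6.45
ee_pos: [0.5852, 0.027, 0.2738]
ee_rot: [[-0.065, 0.998, -0.02], [0.964, 0.068, 0.259], [0.26, -0.002, -0.966]]
ft_force: [0.3, -1.4, -3.1]
finger_gap: 0.191
```

Emit:
play_rows:
  commands: "1 0.5 0.05 0.1 0 0 0; 1 1 0.1 0.2 0 0 0; 1 1 0.1 0.2 0 0 0; 1 1 0.1 0.2 0 0 0"

```text
time: 6.95
ee_pos: [0.5861, 0.0339, 0.2754]
ee_rot: [[-0.062, 0.998, -0.017], [0.964, 0.065, 0.258], [0.259, -0.0, -0.966]]
ft_force: [-0.4, 0.2, -2.9]
finger_gap: 0.198
```

```bash
cat > look.py <<'E'
from h import *
import sys
n=sys.argv[1]
now()
O=np.array([.574,.2303,0]);a=np.radians(3.75);A=np.array([[np.cos(a),np.sin(a),0],[-np.sin(a),np.cos(a),0],[0,0,1]])
for cam in ["wrist","scene"]:
    c=capture(cam); save(c,cam+n+".png",1.4)
    P=(cloud(c).reshape(-1,3)-O)@A.T
    np.save(cam+n+".npy",P)
E
python3 look.py A; python3 - <<'E'
from h import *
print(rel(*pose([.5843,.0761,.125],15,3.75)))
E
```

```text
t 6.95 grasp [0.5835 0.0739 0.1256] tilt 15.01 yaw 3.7 roll y.z -0.0004 F [-0.4  0.2 -2.9] gap 0.198 q [-0.11  0.6   1.58  0.3   1.03 -0.34]
[ 0.17  0.09  0.12 -0.   -0.   -0.01]
```

View pics/sceneA.png

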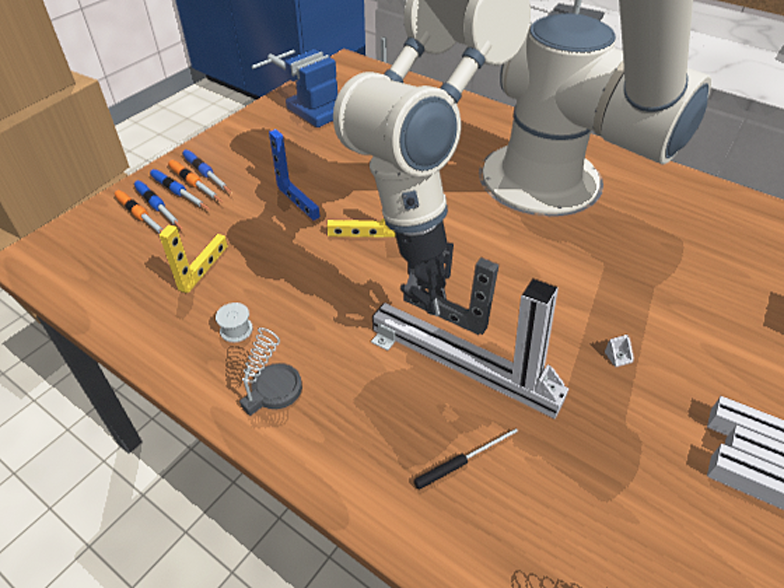

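View pics/wristA.png

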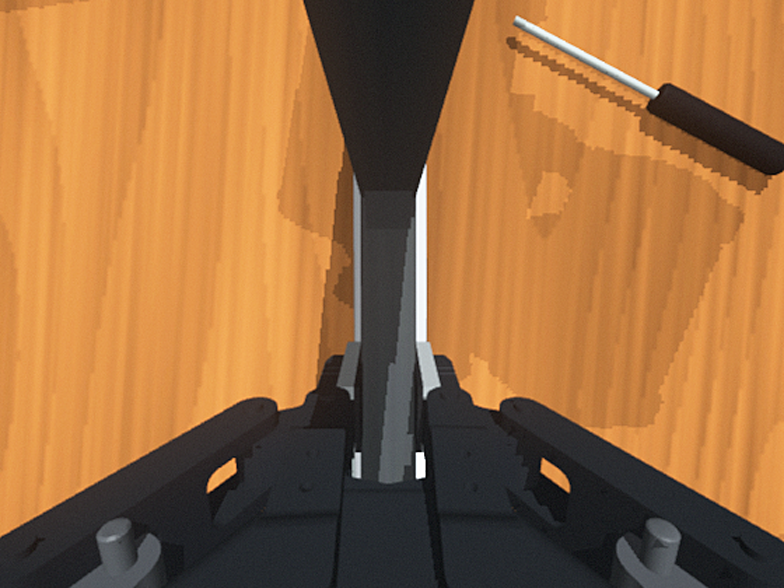

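```bash
cat > an.py <<'E'
import numpy as np,sys
for cam in ["wrist","scene"]:
    P=np.load(cam+sys.argv[1]+".npy"); zb=float(sys.argv[2])  # expected bottom z
    print(cam)
    def band(nm,q,yb):
        out=[]
        for y in yb:
            r=q[abs(q[:,1]-y)<.006]
            if len(r)>10: out.append([y,*np.percentile(r[:,0],[2,98]),np.median(r[:,2]),len(r)])
        print(nm,np.round(out,4).tolist())
    q=P[(abs(P[:,0])<.03)&(abs(P[:,2]-.04)<.006)]; band("rail",q,np.arange(-.27,.0,.03))
    q=P[(abs(P[:,0])<.018)&(abs(P[:,2]-zb-.03)<.006)]; band("foottop",q,np.arange(-.27,-.03,.02))
    q=P[(abs(P[:,0])<.018)&(abs(P[:,2]-zb-.15)<.006)&(P[:,1]<.05)]
    if len(q)>10: print("legtop",np.percentile(q,[2,50,98],axis=0).round(4).tolist())
    q=P[(abs(P[:,0])<.025)&(P[:,2]>.235)&(P[:,1]>-.025)&(P[:,1]<.05)]
    if len(q)>10: print("upright top",np.percentile(q,[2,50,98],axis=0).round(4).tolist())
E
python3 an.py A .1018
```

```text
wrist
rail [[-0.21, -0.0192, 0.0179, 0.0411, 46.0], [-0.15, -0.02, 0.0193, 0.0409, 110.0], [-0.12, -0.0199, 0.0193, 0.041, 189.0], [-0.09, -0.0198, 0.0193, 0.0411, 192.0], [-0.06, -0.0198, 0.0193, 0.0409, 59.0]]
foottop [[-0.19, -0.0063, 0.0055, 0.1324, 40.0], [-0.17, -0.0096, 0.0071, 0.133, 1015.0], [-0.15, -0.0158, 0.017, 0.1329, 1432.0], [-0.13, -0.01, 0.0075, 0.1328, 1077.0], [-0.11, -0.01, 0.0076, 0.1328, 1045.0], [-0.09, -0.0101, 0.0076, 0.1327, 56.0]]
scene
rail [[-0.27, -0.0197, 0.0181, 0.0393, 30.0], [-0.24, -0.0183, 0.02, 0.0407, 60.0], [-0.21, -0.0196, 0.0191, 0.0403, 64.0], [-0.18, -0.0201, 0.0196, 0.0403, 67.0], [-0.15, -0.0192, 0.0206, 0.0404, 67.0], [-0.12, -0.02, 0.0201, 0.04, 71.0], [-0.09, -0.0196, 0.019, 0.0403, 72.0], [-0.06, -0.0195, 0.0185, 0.0402, 76.0], [-0.03, -0.0205, 0.0196, 0.0406, 78.0], [0.0, -0.0014, 0.0192, 0.0399, 26.0]]
foottop [[-0.15, -0.0155, 0.0172, 0.1326, 49.0], [-0.13, -0.0095, 0.0083, 0.1317, 39.0], [-0.11, -0.0095, 0.0081, 0.132, 40.0], [-0.09, 0.0049, 0.0079, 0.1325, 17.0], [-0.07, 0.0048, 0.0078, 0.132, 19.0]]
legtop [[-0.0157, -0.1558, 0.2459], [0.0015, -0.0781, 0.251], [0.0156, 0.0232, 0.2566]]
upright top [[-0.0189, -0.0126, 0.2359], [0.0044, 0.0076, 0.244], [0.0198, 0.0259, 0.247]]
```

Emit:
play_rows:
  commands: "1 -0.3 0.09 1 0 0 0; 1 -0.6 0.09 2.2 0 0 0; 1 -0.9 0.09 3.4 0 0 0; 1 -1.2 0.09 4.6 0 0 0; 1 -1.4 0.09 5.3 0 0 0; 1 -1.5 0.09 5.6 0 0 0; 1 -1.5 0.09 5.6 0 0 0"

```text
time: 7.92
ee_pos: [0.587, 0.0348, 0.2174]
ee_rot: [[-0.063, 0.998, -0.017], [0.964, 0.066, 0.259], [0.259, -0.0, -0.966]]
ft_force: [0.4, 0.0, -2.6]
finger_gap: 0.196
```

```bash
python3 -c "
from h import *
now()"
```

```text
t 7.925 grasp [0.5843 0.0748 0.0677] tilt 15.02 yaw 3.76 roll y.z -0.0003 F [ 0.4  0.  -2.6] gap 0.196 q [-0.11  0.69  1.61  0.33  0.92 -0.39]
```

Emit:
play_rows:
  commands: "1 -0.04 0 0.15 0 0 0; 1 -0.07 0 0.25 0 0 0; 1 -0.09 0 0.35 0 0 0; 1 -0.09 0 0.35 0 0 0"

```text
time: 8.43
ee_pos: [0.5869, 0.0348, 0.2138]
ee_rot: [[-0.063, 0.998, -0.017], [0.964, 0.066, 0.259], [0.259, -0.0, -0.966]]
ft_force: [0.1, -0.7, -3.6]
finger_gap: 0.196
```

```bash
python3 -c "
from h import *
now()"
```

```text
t 8.425 grasp [0.5842 0.0749 0.0641] tilt 15.02 yaw 3.76 roll y.z -0.0004 F [ 0.1 -0.7 -3.6] gap 0.196 q [-0.11  0.69  1.61  0.33  0.91 -0.39]
```

Emit:
play_rows:
  commands: "1 -0.01 0 0.05 0 0 0; 1 -0.025 0 0.1 0 0 0; 1 -0.025 0 0.1 0 0 0"

```text
time: 8.8
ee_pos: [0.5869, 0.0348, 0.2134]
ee_rot: [[-0.063, 0.998, -0.017], [0.964, 0.066, 0.259], [0.259, 0.0, -0.966]]
ft_force: [-3.7, -2.7, 8.9]
finger_gap: 0.198
```

Emit:
play_rows:
  commands: "1 -0.01 0 0.05 0 0 0; 1 -0.025 0 0.1 0 0 0; 1 -0.025 0 0.1 0 0 0"

```text
time: 9.18
ee_pos: [0.5869, 0.0348, 0.2134]
ee_rot: [[-0.064, 0.998, -0.016], [0.964, 0.066, 0.259], [0.259, 0.001, -0.966]]
ft_force: [-8.5, -3.6, 27.8]
finger_gap: 0.196
```

```bash
python3 look.py B; python3 an.py B .0405
```

```text
t 9.175 grasp [0.5844 0.0749 0.0637] tilt 15.04 yaw 3.78 roll y.z 0.0007 F [-8.5 -3.6 27.8] gap 0.196 q [-0.11  0.69  1.62  0.33  0.91 -0.39]
wrist
rail [[-0.15, -0.02, 0.0196, 0.041, 63.0], [-0.12, -0.0199, 0.0195, 0.0411, 702.0], [-0.09, -0.0198, 0.0194, 0.041, 682.0], [-0.06, -0.0199, 0.0195, 0.0408, 120.0]]
foottop [[-0.17, -0.0087, 0.0081, 0.071, 1008.0], [-0.15, -0.017, 0.017, 0.0711, 1395.0], [-0.13, -0.0091, 0.0085, 0.071, 1073.0], [-0.11, -0.0091, 0.0085, 0.0711, 1046.0], [-0.09, -0.0092, 0.0085, 0.0712, 83.0]]
scene
rail [[-0.27, -0.0188, 0.0197, 0.0394, 29.0], [-0.24, -0.0195, 0.0189, 0.0402, 59.0], [-0.21, 0.0031, 0.0207, 0.041, 30.0], [-0.18, 0.0048, 0.0202, 0.0406, 30.0], [-0.15, 0.0083, 0.02, 0.0396, 24.0], [-0.12, 0.006, 0.0193, 0.0404, 31.0], [-0.09, 0.0056, 0.0197, 0.0408, 35.0], [-0.06, -0.0205, 0.0193, 0.0396, 73.0], [-0.03, -0.0217, 0.0194, 0.0401, 77.0], [0.0, 0.0003, 0.0199, 0.0406, 25.0]]
foottop [[-0.15, -0.0121, 0.0172, 0.0706, 45.0], [-0.13, -0.0101, 0.0094, 0.0704, 36.0], [-0.11, -0.01, 0.0085, 0.0701, 38.0], [-0.09, 0.0053, 0.0092, 0.0707, 18.0], [-0.07, 0.0059, 0.0091, 0.0693, 16.0]]
legtop [[-0.013, -0.1554, 0.1848], [0.005, -0.0765, 0.1899], [0.0178, 0.0302, 0.1956]]
upright top [[-0.0188, -0.0126, 0.236], [0.0035, 0.0079, 0.2438], [0.0197, 0.0258, 0.2469]]
```

Emit:
play_rows:
  commands: "1 0.01 0 -0.05 0 0 0; 1 0.5 0 0.08 0 0 0; 1 1 0 0.21 0 0 0; 1 1.5 0 0.34 0 0 0; 1 2.1 0 0.5 0 0 0; 1 2.7 0 0.66 0 0 0; 1 3.3 0 0.82 0 0 0; 1 3.86 0 0.98 0 0 0"

```text
time: 10.28
ee_pos: [0.5852, 0.0742, 0.2135]
ee_rot: [[-0.064, 0.998, -0.014], [0.964, 0.065, 0.258], [0.258, 0.003, -0.966]]
ft_force: [0.3, -10.0, 14.2]
finger_gap: 0.198
```

```bash
cat > st.py <<'E'
from h import *
now()
s=status.get_state();R=np.array(s["ee_rot"]);g=np.array(s["ee_pos"])+.155*R[:,2]
O=np.array([.574,.2303,0]);a=np.radians(3.75);A=np.array([[np.cos(a),np.sin(a),0],[-np.sin(a),np.cos(a),0],[0,0,1]])
l=A@(g-O); print("local grasp",l.round(4),"heel y",(l[1]+.0945).round(4),"F local",(A@s["ft_force"]).round(1),"M",np.round(s["ft_torque"],2))
E
python3 st.py
```

```text
t 10.275 grasp [0.5831 0.1141 0.0637] tilt 14.96 yaw 3.78 roll y.z 0.0029 F [  0.3 -10.   14.2] gap 0.198 q [-0.05  0.69  1.62  0.34  0.89 -0.33]
local grasp [ 0.0014 -0.1165  0.0637] heel y -0.022 F local [ -0.4 -10.   14.2] M [-0.99  0.12  0.03]
```

Emit:
play_rows:
  commands: "1 0 0 0 0 0 0; 1 0 0 0 0 0 0"

```text
time: 10.52
ee_pos: [0.5852, 0.0746, 0.2135]
ee_rot: [[-0.064, 0.998, -0.014], [0.964, 0.065, 0.259], [0.259, 0.003, -0.966]]
ft_force: [2.0, -0.2, 11.6]
finger_gap: 0.197
```

```bash
python3 st.py; python3 look.py C; python3 an.py C .0405
```

```text
t 10.525 grasp [0.583  0.1147 0.0638] tilt 15.02 yaw 3.78 roll y.z 0.0028 F [ 2.  -0.2 11.6] gap 0.197 q [-0.05  0.69  1.62  0.34  0.89 -0.33]
local grasp [ 0.0014 -0.1159  0.0638] heel y -0.0214 F local [ 2.  -0.3 11.6] M [ 0.24 -0.16 -0.06]
t 10.525 grasp [0.583  0.1147 0.0638] tilt 15.02 yaw 3.78 roll y.z 0.0028 F [ 2.  -0.2 11.6] gap 0.197 q [-0.05  0.69  1.62  0.34  0.89 -0.33]
wrist
rail [[-0.15, -0.0131, 0.0153, 0.041, 198.0], [-0.09, -0.0197, 0.0191, 0.041, 658.0], [-0.06, -0.0203, 0.019, 0.041, 691.0], [-0.03, -0.0202, 0.0191, 0.041, 358.0]]
foottop [[-0.13, -0.0074, 0.0093, 0.071, 1017.0], [-0.11, -0.0171, 0.0157, 0.0711, 1408.0], [-0.09, -0.0079, 0.0097, 0.071, 1049.0], [-0.07, -0.0079, 0.0097, 0.071, 1072.0], [-0.05, -0.0079, 0.0098, 0.071, 72.0]]
scene
rail [[-0.27, -0.0169, 0.0191, 0.0392, 29.0], [-0.24, -0.0189, 0.0197, 0.0407, 61.0], [-0.21, -0.0191, 0.0198, 0.0405, 65.0], [-0.18, -0.0122, 0.0204, 0.041, 41.0], [-0.15, 0.007, 0.0198, 0.04, 29.0], [-0.12, 0.0116, 0.0204, 0.04, 19.0], [-0.09, 0.0072, 0.0205, 0.0411, 26.0], [-0.06, 0.0079, 0.0202, 0.0399, 31.0], [-0.03, -0.0021, 0.0198, 0.0399, 38.0], [0.0, -0.0023, 0.0197, 0.0405, 27.0]]
foottop [[-0.11, -0.0142, 0.0156, 0.0709, 45.0], [-0.09, -0.0074, 0.0098, 0.0704, 38.0], [-0.07, -0.0078, 0.0101, 0.0703, 37.0], [-0.05, 0.0061, 0.0106, 0.0695, 18.0]]
legtop [[-0.014, -0.1151, 0.1852], [0.0049, -0.0366, 0.1902], [0.0179, 0.0303, 0.196]]
upright top [[-0.0196, -0.0122, 0.2356], [0.0042, 0.0076, 0.2438], [0.0196, 0.0258, 0.2468]]
```

View pics/sceneC.png

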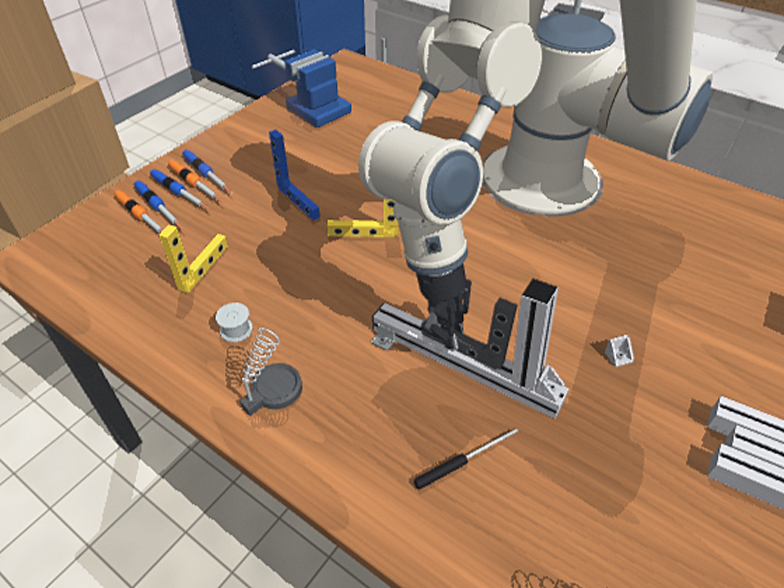

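Emit:
play_rows:
  commands: "1 0.2 -0.04 0.05 0.01 0 0; 1 0.4 -0.08 0.1 0.02 0 0; 1 0.6 -0.12 0.16 0.03 0 0; 1 0.8 -0.12 0.21 0.03 0 0; 1 1.0 -0.12 0.26 0.03 0 0; 1 1.2 -0.12 0.32 0.03 0 0; 1 1.4 -0.12 0.37 0.03 0 0; 1 1.4 -0.12 0.37 0.03 0 0"

```text
time: 11.62
ee_pos: [0.5831, 0.0886, 0.2135]
ee_rot: [[-0.064, 0.998, -0.017], [0.964, 0.066, 0.258], [0.258, 0.0, -0.966]]
ft_force: [0.9, -6.8, 12.0]
finger_gap: 0.195
```

```bash
python3 st.py; python3 look.py D; python3 an.py D .0405
```

```text
t 11.625 grasp [0.5805 0.1285 0.0638] tilt 14.98 yaw 3.79 roll y.z 0.0004 F [ 0.9 -6.8 12. ] gap 0.195 q [-0.02  0.69  1.62  0.34  0.88 -0.31]
local grasp [-1.00e-04 -1.02e-01  6.38e-02] heel y -0.0075 F local [ 0.5 -6.8 12. ] M [-0.66 -0.15  0.01]
t 11.625 grasp [0.5805 0.1285 0.0638] tilt 14.98 yaw 3.79 roll y.z 0.0004 F [ 0.9 -6.8 12. ] gap 0.195 q [-0.02  0.69  1.62  0.34  0.88 -0.31]
wrist
rail [[-0.09, -0.0197, 0.0191, 0.0411, 340.0], [-0.06, -0.0203, 0.0191, 0.041, 672.0], [-0.03, -0.0203, 0.019, 0.0411, 653.0], [0.0, -0.0203, 0.0191, 0.0405, 21.0]]
foottop [[-0.13, -0.0095, 0.0082, 0.0709, 500.0], [-0.11, -0.009, 0.0078, 0.071, 1003.0], [-0.09, -0.0154, 0.0164, 0.071, 1421.0], [-0.07, -0.0094, 0.0081, 0.071, 1077.0], [-0.05, -0.0094, 0.0081, 0.0714, 1123.0]]
scene
rail [[-0.27, -0.0199, 0.0185, 0.0391, 28.0], [-0.24, -0.018, 0.0188, 0.0405, 61.0], [-0.21, -0.0201, 0.02, 0.0403, 63.0], [-0.18, -0.0184, 0.0205, 0.0409, 71.0], [-0.15, 0.0058, 0.0199, 0.0406, 31.0], [-0.12, 0.0053, 0.0194, 0.0401, 28.0], [-0.09, 0.0053, 0.0194, 0.0406, 31.0], [-0.06, 0.0055, 0.0192, 0.0404, 37.0], [-0.03, 0.0052, 0.0192, 0.0402, 38.0], [0.0, 0.0004, 0.0192, 0.0407, 29.0]]
foottop [[-0.09, -0.0153, 0.013, 0.0701, 50.0], [-0.07, -0.0105, 0.0094, 0.0702, 41.0], [-0.05, -0.0105, 0.0095, 0.0703, 38.0]]
legtop [[-0.0143, -0.1014, 0.185], [0.0052, -0.0258, 0.19], [0.0178, 0.0314, 0.196]]
upright top [[-0.019, -0.011, 0.2358], [0.0038, 0.0091, 0.2437], [0.0195, 0.0274, 0.2471]]
```

Emit:
play_rows:
  commands: "1 0.1 0 0.025 0 0 0; 1 0.2 0 0.05 0 0 0; 1 0.3 0 0.08 0 0 0; 1 0.4 0 0.105 0 0 0; 1 0.5 0 0.13 0 0 0; 1 0.6 0 0.16 0 0 0; 1 0.6 0 0.16 0 0 0"
  squeeze: 90

```text
time: 12.6
ee_pos: [0.5827, 0.0946, 0.2136]
ee_rot: [[-0.064, 0.998, -0.017], [0.964, 0.066, 0.258], [0.258, 0.0, -0.966]]
ft_force: [0.5, -9.1, 12.8]
finger_gap: 0.19
```

```bash
python3 st.py; python3 look.py E; python3 an.py E .0405|grep -v rail
```

```text
t 12.6 grasp [0.5802 0.1345 0.0638] tilt 14.97 yaw 3.78 roll y.z 0.0005 F [ 0.5 -9.1 12.8] gap 0.19 q [-0.01  0.69  1.62  0.34  0.88 -0.3 ]
local grasp [-0.0001 -0.096   0.0638] heel y -0.0015 F local [-0.1 -9.1 12.8] M [-1.   -0.11  0.08]
t 12.6 grasp [0.5802 0.1345 0.0638] tilt 14.97 yaw 3.78 roll y.z 0.0005 F [ 0.5 -9.1 12.8] gap 0.19 q [-0.01  0.69  1.62  0.34  0.88 -0.3 ]
wrist
foottop [[-0.13, -0.0039, 0.0034, 0.0703, 12.0], [-0.11, -0.0088, 0.0076, 0.071, 1000.0], [-0.09, -0.0169, 0.017, 0.0711, 1418.0], [-0.07, -0.0094, 0.0082, 0.071, 1040.0], [-0.05, -0.0094, 0.0082, 0.071, 1069.0]]
scene
foottop [[-0.09, -0.0147, 0.0174, 0.0708, 45.0], [-0.07, -0.0105, 0.0081, 0.0704, 41.0], [-0.05, -0.0097, 0.0084, 0.0703, 38.0]]
legtop [[-0.0097, -0.0949, 0.1849], [0.0058, -0.0185, 0.1901], [0.0178, 0.0373, 0.196]]
upright top [[-0.0192, -0.0027, 0.2363], [0.0037, 0.0165, 0.2435], [0.0194, 0.0354, 0.2462]]
```

Emit:
play_rows:
  commands: "1 0.05 0 0.013 0 0 0; 1 0.1 0 0.025 0 0 0; 1 0.15 0 0.04 0 0 0; 1 0.2 0 0.05 0 0 0; 1 0.2 0 0.05 0 0 0"

```text
time: 13.32
ee_pos: [0.5826, 0.0966, 0.2135]
ee_rot: [[-0.064, 0.998, -0.017], [0.964, 0.066, 0.258], [0.258, 0.0, -0.966]]
ft_force: [0.9, -9.4, 11.9]
finger_gap: 0.193
```

```bash
python3 st.py
```

```text
t 13.325 grasp [0.58   0.1366 0.0638] tilt 14.97 yaw 3.78 roll y.z 0.0004 F [ 0.9 -9.4 11.9] gap 0.193 q [-0.01  0.69  1.62  0.34  0.88 -0.3 ]
local grasp [-0.0002 -0.0939  0.0638] heel y 0.0006 F local [ 0.2 -9.4 11.9] M [-1.01 -0.11 -0.02]
```

Emit:
play_rows:
  commands: "1 0.05 0 0.013 0 0 0; 1 0.1 0 0.025 0 0 0; 1 0.1 0 0.025 0 0 0"

```text
time: 13.7
ee_pos: [0.5825, 0.0976, 0.2136]
ee_rot: [[-0.064, 0.998, -0.017], [0.964, 0.066, 0.258], [0.258, 0.0, -0.966]]
ft_force: [0.5, -9.4, 12.1]
finger_gap: 0.196
```

```bash
python3 st.py; python3 look.py F; python3 an.py F .0405|grep -v rail
```

```text
t 13.7 grasp [0.5799 0.1376 0.0638] tilt 14.97 yaw 3.78 roll y.z 0.0004 F [ 0.5 -9.4 12.1] gap 0.196 q [-0.01  0.69  1.62  0.34  0.88 -0.3 ]
local grasp [-0.0002 -0.0929  0.0638] heel y 0.0016 F local [-0.1 -9.4 12.1] M [-1.11 -0.11 -0.01]
t 13.7 grasp [0.5799 0.1376 0.0638] tilt 14.97 yaw 3.78 roll y.z 0.0004 F [ 0.5 -9.4 12.1] gap 0.196 q [-0.01  0.69  1.62  0.34  0.88 -0.3 ]
wrist
foottop [[-0.11, -0.009, 0.0078, 0.0711, 1008.0], [-0.09, -0.0172, 0.0171, 0.0711, 1125.0], [-0.07, -0.0094, 0.0082, 0.071, 1053.0], [-0.05, -0.0094, 0.0081, 0.071, 1074.0]]
scene
foottop [[-0.09, -0.0129, 0.017, 0.071, 31.0], [-0.07, -0.0101, 0.0086, 0.0703, 37.0], [-0.05, -0.0091, 0.0084, 0.07, 38.0]]
legtop [[-0.0139, -0.0927, 0.1851], [0.0049, -0.0166, 0.1902], [0.0178, 0.0405, 0.1959]]
upright top [[-0.0192, 0.0013, 0.2358], [0.0037, 0.0206, 0.2433], [0.0201, 0.0396, 0.2459]]
```

Forces are still steady, so there is no hard stop yet. I continue in small steps.

Emit:
play_rows:
  commands: "1 0.05 0 0.013 0 0 0; 1 0.1 0 0.025 0 0 0; 1 0.1 0 0.025 0 0 0"

```text
time: 14.18
ee_pos: [0.5824, 0.0987, 0.2135]
ee_rot: [[-0.064, 0.998, -0.017], [0.964, 0.066, 0.258], [0.258, 0.0, -0.966]]
ft_force: [1.5, -9.0, 11.6]
finger_gap: 0.192
```

Emit:
play_rows:
  commands: "1 0.05 0 0.013 0 0 0; 1 0.1 0 0.025 0 0 0; 1 0.1 0 0.025 0 0 0"

```text
time: 14.55
ee_pos: [0.5823, 0.0996, 0.2136]
ee_rot: [[-0.064, 0.998, -0.017], [0.964, 0.066, 0.258], [0.258, 0.0, -0.966]]
ft_force: [0.8, -10.9, 11.7]
finger_gap: 0.192
```

```bash
python3 st.py; python3 look.py G; python3 an.py G .0405|grep -v rail
```

```text
t 14.55 grasp [0.5798 0.1395 0.0638] tilt 14.96 yaw 3.78 roll y.z 0.0003 F [  0.8 -10.9  11.7] gap 0.192 q [-0.    0.69  1.62  0.34  0.88 -0.29]
local grasp [-0.0002 -0.0909  0.0638] heel y 0.0036 F local [  0.1 -11.   11.7] M [-1.25 -0.06 -0.01]
t 14.55 grasp [0.5798 0.1395 0.0638] tilt 14.96 yaw 3.78 roll y.z 0.0003 F [  0.8 -10.9  11.7] gap 0.192 q [-0.    0.69  1.62  0.34  0.88 -0.29]
wrist
foottop [[-0.11, -0.009, 0.0078, 0.071, 1027.0], [-0.09, -0.0167, 0.0169, 0.0711, 1082.0], [-0.07, -0.0095, 0.0081, 0.071, 1047.0], [-0.05, -0.0095, 0.0081, 0.0711, 1066.0]]
scene
foottop [[-0.09, -0.0114, 0.0165, 0.0714, 20.0], [-0.07, -0.0116, 0.009, 0.07, 37.0], [-0.05, -0.0084, 0.0085, 0.0705, 36.0]]
legtop [[-0.0132, -0.0895, 0.1849], [0.0056, -0.0134, 0.1902], [0.0179, 0.0423, 0.196]]
upright top [[-0.0191, 0.0038, 0.2359], [0.0028, 0.0234, 0.2431], [0.0188, 0.0421, 0.2454]]
```

Emit:
play_rows:
  commands: "1 0.05 0 0.013 0 0 0; 1 0.05 0 0.013 0 0 0"

```text
time: 14.9
ee_pos: [0.5823, 0.0997, 0.2136]
ee_rot: [[-0.064, 0.998, -0.017], [0.964, 0.066, 0.257], [0.258, 0.0, -0.966]]
ft_force: [1.4, -16.3, 12.5]
finger_gap: 0.197
```

Emit:
play_rows:
  commands: "1 0.05 0 0.013 0 0 0; 1 0.05 0 0.013 0 0 0"

```text
time: 15.15
ee_pos: [0.5823, 0.0999, 0.2136]
ee_rot: [[-0.064, 0.998, -0.016], [0.964, 0.066, 0.256], [0.257, 0.001, -0.966]]
ft_force: [0.0, -21.4, 14.8]
finger_gap: 0.195
```

```bash
python3 st.py; python3 look.py H; python3 an.py H .0405|grep -v rail
```

```text
t 15.15 grasp [0.5798 0.1396 0.0638] tilt 14.89 yaw 3.79 roll y.z 0.0006 F [  0.  -21.4  14.8] gap 0.195 q [-0.    0.69  1.62  0.34  0.88 -0.29]
local grasp [-0.0001 -0.0909  0.0638] heel y 0.0036 F local [ -1.4 -21.4  14.8] M [-2.73  0.12  0.03]
t 15.15 grasp [0.5798 0.1396 0.0638] tilt 14.89 yaw 3.79 roll y.z 0.0006 F [  0.  -21.4  14.8] gap 0.195 q [-0.    0.69  1.62  0.34  0.88 -0.29]
wrist
foottop [[-0.11, -0.009, 0.0078, 0.071, 1021.0], [-0.09, -0.0168, 0.0168, 0.0711, 1093.0], [-0.07, -0.0094, 0.0082, 0.071, 1061.0], [-0.05, -0.0094, 0.0081, 0.0711, 1042.0]]
scene
foottop [[-0.09, -0.0114, 0.0174, 0.0715, 20.0], [-0.07, -0.0098, 0.0076, 0.0698, 38.0], [-0.05, -0.0098, 0.0094, 0.0701, 39.0]]
legtop [[-0.0125, -0.0906, 0.1845], [0.0055, -0.015, 0.1902], [0.0179, 0.0423, 0.1959]]
upright top [[-0.0195, 0.0038, 0.2362], [0.0035, 0.0228, 0.243], [0.0193, 0.0419, 0.2455]]
```

View pics/sceneH.png

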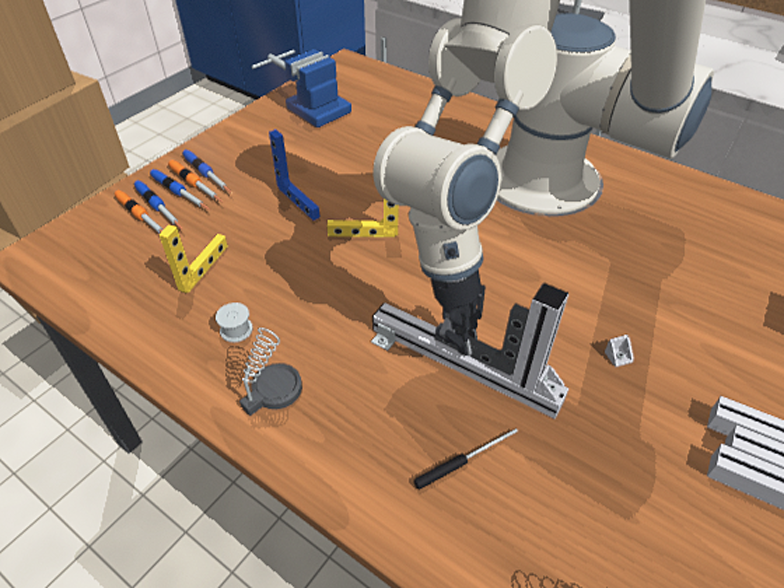

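```bash
python3 - <<'E'
import numpy as np
for n in "AH":
    P=np.load(f"scene{n}.npy")
    # outer +y face of upright
    q=P[(abs(P[:,0])<.016)&(P[:,2]>.10)&(P[:,2]<.232)&(P[:,1]>.01)&(P[:,1]<.06)]
    o=[]
    for z in np.arange(.09,.23,.01):
        r=q[abs(q[:,2]-z)<.006]
        if len(r)>8:o.append((z,np.percentile(r[:,1],80),len(r)))
    o=np.array(o); f=np.polyfit(o[:,0],o[:,1],1) if len(o)>2 else None
    print(n,"outer face lean rad (neg = leaning to -y)",f, o.round(4)[::4].tolist())
    q=P[(abs(P[:,0])<.012)&(P[:,2]>.05)&(P[:,2]<.19)&(P[:,1]>-.09)&(P[:,1]<.01)]
for n in "BH":
    P=np.load(f"scene{n}.npy"); off=-.0613+.0035 if n=="B" else .003
    r=P[(P[:,0]>.004)&(P[:,0]<.013)&(P[:,2]>.075)&(P[:,2]<.185)]
    o=[]
    for z in np.arange(.08,.185,.01):   # inner edge of leg on +x face
        s=r[(abs(r[:,2]-z)<.006)&(r[:,1]>off-.05)&(r[:,1]<off+.005)]
        if len(s)>5:o.append((z,np.percentile(s[:,1],3),np.percentile(s[:,1],97)))
    o=np.array(o); print(n,[np.polyfit(o[:,0],o[:,k],1).round(4).tolist() for k in(1,2)] if len(o)>2 else o)
for n in "BH":
    P=np.load(f"wrist{n}.npy"); off=-.0613+.0035 if n=="B" else .0036
    q=P[(abs(P[:,0])<.006)&(abs(P[:,2]-.071)<.004)&(P[:,1]>off-.15)&(P[:,1]<off-.035)]
    print(n,"foot slope",np.polyfit(q[:,1],q[:,2],1),len(q))
    q=P[(abs(P[:,0])<.007)&(P[:,2]>.09)&(P[:,2]<.18)&(abs(P[:,1]-off+.03)<.012)]
    if len(q)>20: print("leg inner face dy/dz",np.polyfit(q[:,2],q[:,1],1),len(q))
E
```

```text
A outer face lean rad (neg = leaning to -y) [-0.08329097  0.04606363] [[0.11, 0.0371, 15.0], [0.15, 0.0335, 14.0], [0.19, 0.0303, 21.0], [0.23, 0.027, 14.0]]
H outer face lean rad (neg = leaning to -y) [0.00069005 0.04226781] [[0.11, 0.0424, 10.0], [0.16, 0.0423, 9.0], [0.2, 0.0425, 12.0]]
B [[0.0089, -0.0924], [-0.0006, -0.0628]]
H [[0.0183, -0.029], [-0.0052, -0.0007]]
B foot slope [0.00708783 0.07215877] 5133
leg inner face dy/dz [-0.00147463 -0.09203168] 5519
H foot slope [0.00758159 0.07173178] 5124
leg inner face dy/dz [-0.00126032 -0.02727815] 5423
```

Emit:
play_rows:
  commands: "1 0.03 0 0.03 0 0 0; 1 0.05 0 0.055 0 0 0; 1 0.05 0 0.055 0 0 0; 1 0.05 0 0.055 0 0 0; 1 0.05 0 0.055 0 0 0; 1 0.05 0 0.055 0 0 0"

```text
time: 16.0
ee_pos: [0.5823, 0.1, 0.2136]
ee_rot: [[-0.064, 0.998, -0.016], [0.964, 0.066, 0.256], [0.256, 0.001, -0.967]]
ft_force: [-4.3, -29.4, 23.0]
finger_gap: 0.187
```

```bash
python3 st.py; python3 look.py I; python3 an.py I .0405|grep -v rail; python3 - <<'E'
import numpy as np
from h import *
P=np.load("wristI.npy");off=.0036
q=P[(abs(P[:,0])<.006)&(abs(P[:,2]-.071)<.004)&(P[:,1]>off-.15)&(P[:,1]<off-.035)]
print("foot slope",np.polyfit(q[:,1],q[:,2],1))
q=P[(abs(P[:,0])<.007)&(P[:,2]>.09)&(P[:,2]<.18)&(abs(P[:,1]-off+.03)<.012)];print("leg",np.polyfit(q[:,2],q[:,1],1))
c=capture("top"); save(c,"topI.png",1.4)
c=capture("scene"); save(c,"sI.png",5,(290,185,420,305))
E
```

```text
t 16.0 grasp [0.5798 0.1396 0.0638] tilt 14.85 yaw 3.79 roll y.z 0.0008 F [ -4.3 -29.4  23. ] gap 0.187 q [-0.    0.69  1.62  0.34  0.88 -0.29]
local grasp [-0.0002 -0.0908  0.0638] heel y 0.0037 F local [ -6.2 -29.   23. ] M [-3.53  0.59  0.3 ]
t 16.0 grasp [0.5798 0.1396 0.0638] tilt 14.85 yaw 3.79 roll y.z 0.0008 F [ -4.3 -29.4  23. ] gap 0.187 q [-0.    0.69  1.62  0.34  0.88 -0.29]
wrist
foottop [[-0.11, -0.009, 0.0078, 0.071, 1028.0], [-0.09, -0.0169, 0.0169, 0.0711, 1092.0], [-0.07, -0.0094, 0.0082, 0.071, 1070.0], [-0.05, -0.0094, 0.0081, 0.071, 1039.0]]
scene
foottop [[-0.09, -0.0114, 0.0167, 0.0716, 19.0], [-0.07, -0.0104, 0.0083, 0.0698, 41.0], [-0.05, -0.0096, 0.0089, 0.07, 39.0]]
legtop [[-0.013, -0.0903, 0.185], [0.0061, -0.0138, 0.1904], [0.0178, 0.0423, 0.1959]]
upright top [[-0.0188, 0.0036, 0.2361], [0.0038, 0.0234, 0.2431], [0.019, 0.0418, 0.2457]]
foot slope [0.00722583 0.07170471]
leg [-0.0019997  -0.02717985]
```

View pics/sI.png

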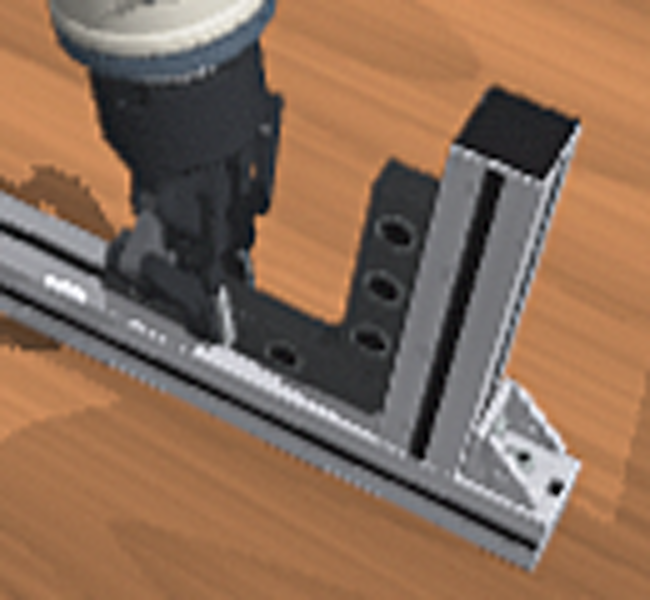

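View pics/topI.png

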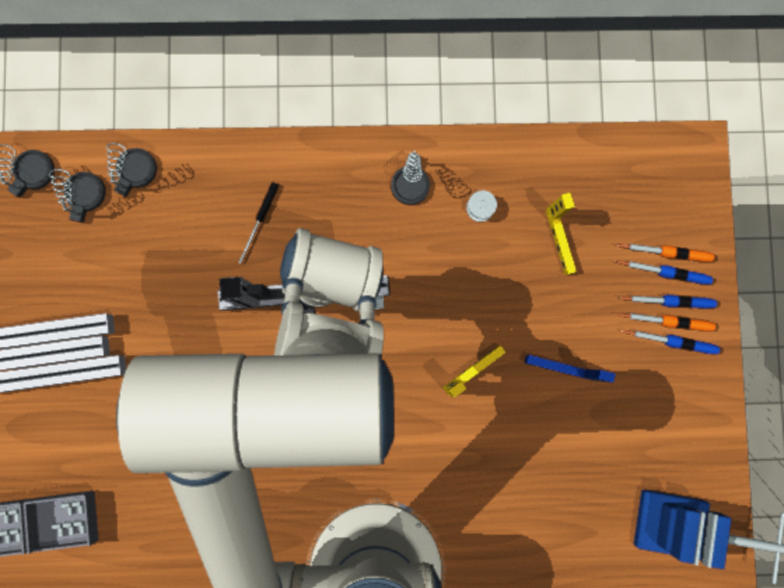

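The crop shows the square's back flush along the vertical upright, from (440,180) down to (385,410), and its foot flat on the rail. In the top view the bystanders are where they were. I hand the job in.

```bash
python3 -c "
from h import *
print(bot.sign_off()); now()"
```

```text
the job is handed in; nothing more can be done
None
the job is handed in; nothing more can be done
```

I gripped the grey square by its foot, about 94 mm from the heel, and stood it on the rail about 60 mm clear of the upright. I then slid it into the corner until the upright hit its stop, and handed in at about 16 s, still gripping and pressing.

What the last checks showed:
- **Pressing force:** the wrist read about 29 N along the rail and 23 N downward, with the grip commanded at 90 N. The force rose with no further motion, so the upright is against its stop.
- **Upright:** its outer face measured 0.001 rad from vertical. It leaned 0.083 rad at the start. That fit was taken just before the last small press, and the upright's top had not moved after it.
- **Square:** its foot stayed 30 mm above the rail top along its length. The tilt of its leg changed by less than 0.001 rad from when it first stood on the rail. In the last picture its back lies along the upright.
- **Other things:** the top view shows the bystanders and the look-alike squares where they were. The spare bracket was hidden behind the arm in that view.

Two readings disagreed or were not ideal:
- **Rail origin:** the stop came about 3 mm farther along the rail than I had estimated. The upright's measured face position agrees with the stop, so I put it down to my estimate of the rail's origin.
- **Sideways force:** about 6 N sideways remains at the end, with the square within 1 mm of the rail's centre line.

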